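# Load the slide tray into the scanner's dock

### The job

Load the tray of stained slides into the slide scanner's loading dock: tilt it so that its orange-striped nose goes in under the dock's orange lip, then lower the other end gently (do not let it drop, the slides are glass) until the tray lies flat in the pocket, and finally slide the red-posted catch fully home over the tray's free end and let go. Leave the other things on the bench where they are.

Things in the scene. Friction and masses are not known exactly. Their poses are not given: they have to be found in the camera images.
- tray: Grey slide tray, loose, about 0.2 kg: a flat plate 150 (x) x 92 (y) x 8 mm thick with four stained glass slides inlaid flush in its top, and a blue upright grip tab at its centre, 14 (x) x 40 (y) mm, standing from the plate's top (8 mm) to 40 mm above the underside. Origin: centre of the underside; z up. The nose end, at -x, carries an orange stripe across the top. It starts flat on the bench (z = 0) with its nose roughly towards the robot.
- tray_nose (a point): Middle of the tray's nose end face: tray frame (-75, 0, 4) mm.
- dock: Loading dock, fixed, sky-blue and white, 257 x 134 mm, with an open black-floored pocket in its top. Origin: on the bench under the pocket's centre; z up; +x runs from the orange lip (nearer the robot) to the catch (far end). Side walls (18 mm thick) and front deck (x = 77.5 to 149.5 mm) rise to 34 mm above the bench, so the tray can be neither slid nor dropped in flat.
- pocket (a point): Centre of the pocket's floor, 24 mm above the bench, dock frame (0, 0, 24) mm. The pocket is 155 (x) x 98 (y) mm: dock x = -77.5 to +77.5, y = -49 to +49. When seated the tray's origin lies at this point, its axes along the dock's, within the play of 5 mm in all in x and 6 mm in y.
- lip_edge (a point): Middle of the lower edge of the orange lip, dock frame (-61.5, 0, 39) mm. The lip is 6 mm thick (top 45 mm above the bench), spans the dock's whole width, and overhangs the pocket's -x end by 16 mm, its underside 15 mm above the pocket's floor; behind it, at x = -77.5, is the pocket's end wall.
- catch (a joint): Sliding catch on the front deck, m: 0 open, 0.020 fully closed; it moves along the dock's -x, over the tray, with about 2 N friction, and stays where it is left. Starts near open. Its black tongue is 44 mm wide, 36 to 42 mm above the bench; its tip is at dock x = 82 mm when open and 62 mm when closed, 3 to 4 mm above a seated tray.
- catch_grip (a point): Centre of the top of the catch's red post, moves with the catch. The post is 14 (x) x 36 (y) mm and stands from 42 to 74 mm above the bench; dock x = 120 mm when open, 100 mm when closed.
- slide_rack: Grey slotted slide rack, 50 x 85 x 55 mm, loose bystander. Origin: centre of underside.
- oil_bottle: Amber dropper bottle, 34 mm diameter, 75 mm tall, loose bystander. Origin: centre of underside.
- mouse: Black computer mouse, 100 x 58 x 32 mm, loose bystander. Origin: centre of underside.
- waste_pot: Yellow open pot, 80 mm diameter, 80 mm tall, loose bystander. Origin: centre of underside.

How it is judged:
By the outcome, as a careful person would: the job done as asked, in the order asked, and still so for the second after the job is handed in, with the robot touching nothing.
It also fails if it takes over 51 s, if anything falls off the work surface, if the arm or the gripper's body presses on something with over 40 N, if the wrist force passes 120 N, or if a joint passes its speed limit or range.

### The arm

A 6-joint arm with a two-finger parallel gripper is mounted at the origin on the work surface. World frame = base frame: x ahead of the robot, y to its left, z up, the work surface at z = 0. Lengths are in mm, angles in rad, forces in N, time in s.
With the tool pointing down it reaches from about 400 to 925 mm from the base axis. Payload 3.4 kg.
Tool frame: the origin (TCP) lies at the very end of the fingers, on their centre line; the grasp point (between the pads) lies 19 mm behind it; z points along the fingers, y is the line along which they close (so a half turn about z gives the same grasp; the last joint's range is limited). The gripper opens to 85 mm and grips with 20 to 120 N. Pads are 22 mm wide; open, the fingers measure 114 mm over their backs; the gripper's body (76 mm by 85 mm) begins 54 mm behind the grasp point. The pads swing forward as they close: fully open they stand 13 mm farther back than shut.
Start: joints at [-1.21, 0.307, 1.506, -0, 1.328, -0.073], TCP at [242.184, -521.515, 207.305] pointing down, gripper open.
Joint ranges: [-3.12, 3.12], [-1.05, 2.28], [0.14, 2.33], [-1.42, 4.57], [0.1, 2.73], [-2.68, 2.68]. Speed limits (rad/s): [2.57, 2.57, 3.14, 3.14, 3.14, 3.14].

### API

Orientations are given as a 3x3 rotation matrix whose columns are the frame's x, y, z axes.
In Python, from workcell import bot gives the robot as it stands. The module is installed in compiled form; this text tells all that it offers.
- The arm moves only by the tool drive_tool, never from a script. Its argument "steps" is one flat list of numbers, 5 for each row, row after row: the shift along the tool's x, y, z scaled (see below), then the turn about the tool's z scaled (see below), then the gripper's target within -1 to 1 (fully open at 1, half-way at 0, shut at -1). In form: [tx, ty, tz, spin, grip, tx, ty, tz, spin, grip, ...]. A call has 1 to 12 rows; each row shifts and turns the commanded pose from where the row before left it, along the tool's axes as they then stand; what a row does not reach is not made up. The controller multiplies each number of a shift by 0.05 m and each number of a turn by 5 degrees. A row lasts 1/12 s, in which the tool goes at most 41.7 mm and 7.16 degrees, less where a joint would pass 70% of its speed; a pose out of reach is approached as far as the arm can. A call with a number of a shift or a turn outside -1 to 1 is refused whole. A call with a gripper value outside its range is refused whole. The fingers move at their own pace and stop on an object; the grip force is fixed at half the most. Time passes only in rows, so rows that do not move let the fingers close. It gives the time, the measured TCP pose, the force, the opening and the grip force at its end, in the units of the state.
- bot.get_obs(): the state, without advancing time (a new reading comes with each control period).
- bot.get_image(name): name is "scene" or "top" or "wrist"; returns a dict with "pixels" (480x640x3 uint8, red, green, blue), "fov_y" (degrees; the focal length in pixels is half the picture's height over the tangent of half this angle, whatever the lens; pixels are square), "cx", "cy" (the principal point, pixels), "k1" (the pictures are not rectified: a ray, as slopes to the right and down, at radius r is drawn at 1 + k1 r^2 times it, then the intrinsics apply), "rvec" (rotation vector, rad) and "tvec" (3), from world to camera coordinates, as OpenCV has them. Camera axes: x right, y down, z forward; pixel columns grow to the right and rows downward; lengths in mm; the calibration is good to about 2 mm. A picture is of the moment at which its call begins. There is no depth.
- bot.job_done(): hands the job in; it is judged then, once.
The state is a dict: "time_s": time; "joint_positions": joint angles; "qvel": joint speeds; "joint_torque": joint torques, N m; "position": TCP position; "eef_rot": TCP orientation; "ft_force": force on the tool from outside, world axes, zero at the start; "wrist_torque": the same for the moment, N m; "gripper_width": opening from 0.0 (shut) to 1.0 (fully open); "gripper_force": force on a finger pad.
Only numpy, scipy, OpenCV 4.12 (cv2) and the standard library are available. Lean on these libraries where they do the work, as an engineer would, in place of code of your own. Each camera call takes 0.05 s, during which the arm holds its last target. There are 200 camera calls.

## Working session

There is one attempt and no reset: what is moved stays moved. The work goes in short steps, Python scripts to look and compute and a tool call to move; the robot and the scene stay as the last step left them, time stands still between calls to the robot, and variables do not carry over. Pictures are saved under pics/ and viewed, at most 10 in all, crops included, and the job is handed in when it is done.

Besides the shell and the picture viewer there is one more tool, called after ">>>" as name(argument=value, ...), one argument or row to a line, values as JSON. drive_tool: Moves the arm, as the interface text tells. Shifts and turns lie within -1 to 1; 1 stands for 0.05 m of shift or 5 degrees of turn. Its arguments: {"type":"object","properties":{"steps":{"type":"array"}},"required":["steps"]}

```bash
mkdir -p pics; cat > h.py <<'E'
import numpy as np, cv2
from workcell import bot
def cam(n):
    d=bot.get_image(n); return d
def save(d,f): cv2.imwrite('pics/'+f,d['pixels'][:,:,::-1])
def rays(d,px):
    px=np.atleast_2d(px).astype(float); f=240/np.tan(np.radians(d['fov_y']/2))
    q=(px-[d['cx'],d['cy']])/f; rd=np.linalg.norm(q,axis=1); r=rd.copy()
    for _ in range(30): r=rd/(1+d['k1']*r*r)
    q=q*(r/np.maximum(rd,1e-9))[:,None]
    R=cv2.Rodrigues(np.array(d['rvec'],float))[0]; t=np.array(d['tvec'],float).ravel()
    return -R.T@t, np.c_[q,np.ones(len(q))]@R
def plane(d,px,z):
    o,v=rays(d,px); return o+v*((z-o[2])/v[:,2])[:,None]
def hsvmask(d,lo,hi):
    return cv2.inRange(cv2.cvtColor(d['pixels'],cv2.COLOR_RGB2HSV),np.array(lo),np.array(hi))
E
python3 - <<'E'
from h import *
for n in('top','scene'):
    d=cam(n); save(d,n+'0.png'); print(n,d['fov_y'],d['k1'],rays(d,[[320,240]]))
o=bot.get_obs(); print(o['position'],np.round(o['eef_rot'],3),o['gripper_width'])
E
```

```text
top 54.36083964785249 0.008513820033025164 (array([ 458.60434487,  -30.02947706, 1324.99074646]), array([[ 0.1066799 ,  0.00451192, -0.9943855 ]]))
scene 51.389853285243476 -0.13751239162881504 (array([1194.00718343, -606.52598832,  856.23178989]), array([[-0.54882095,  0.49985811, -0.67030159]]))
[ 241.93332266 -520.8595965   206.47390073] [[ 0.907  0.421 -0.001]
 [ 0.421 -0.907  0.002]
 [ 0.    -0.002 -1.   ]] 1.0002775247961941
```

View pics/top0.png

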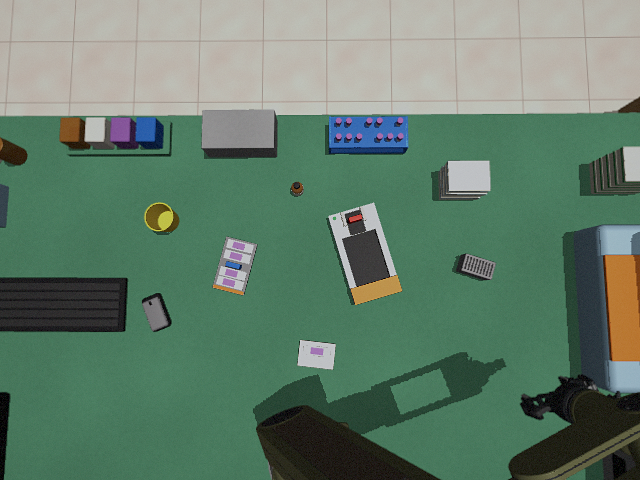

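View pics/scene0.png

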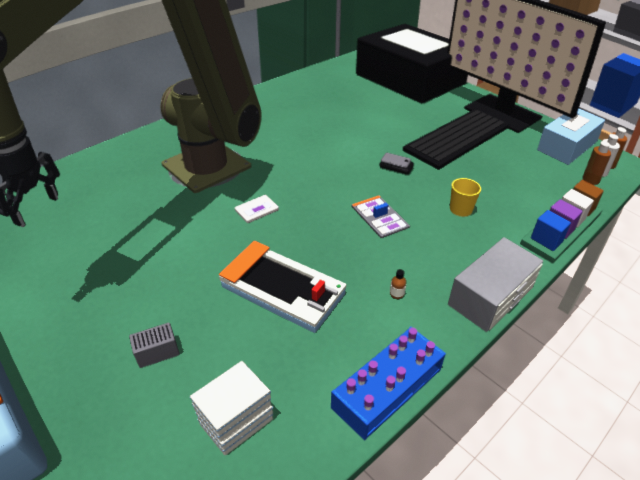

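The top picture shows the tray at about (235,265) with its stripe at (228,290) and tab at (233,265). The dock's lip is at (375,290), its pocket at (367,257) and its red post at (355,217). The scene picture agrees: lip at (245,262), post at (318,290), tray at (380,213).

```bash
cat > m.py <<'E'
from h import *
def blobs(d,lo,hi,box):
    m=hsvmask(d,lo,hi); b=np.zeros_like(m); x0,y0,x1,y1=box; b[y0:y1,x0:x1]=m[y0:y1,x0:x1]
    cs=cv2.findContours(b,0,cv2.CHAIN_APPROX_NONE)[0]
    return max(cs,key=cv2.contourArea).reshape(-1,2).astype(np.float32)
def rect(d,c,z):
    p=plane(d,c,z)[:,:2].astype(np.float32); (x,y),(w,h),a=cv2.minAreaRect(p)
    B=cv2.boxPoints(((x,y),(w,h),a)); e=B[1]-B[0]; f=B[2]-B[1]; L=e if np.hypot(*e)>np.hypot(*f) else f
    return np.round([x,y,w,h,np.degrees(np.arctan2(L[1],L[0]))%180],1)
E
python3 - <<'E'
from m import *
d=cam('top'); 
print('lip',rect(d,blobs(d,(8,120,120),(22,255,255),(340,260,410,310)),45))
print('pocket',rect(d,blobs(d,(0,0,0),(179,90,60),(335,225,395,290)),24))
print('post',rect(d,blobs(d,(0,150,120),(6,255,255),(335,200,380,235)),74))
print('stripe',rect(d,blobs(d,(8,120,120),(22,255,255),(205,270,255,305)),8))
print('tab',rect(d,blobs(d,(105,150,60),(125,255,255),(210,250,260,280)),40))
g=hsvmask(d,(0,0,0),(179,255,255))
h=cv2.cvtColor(d['pixels'],cv2.COLOR_RGB2HSV)
m=((h[:,:,0]<60)|(h[:,:,0]>95)|(h[:,:,1]<80)).astype(np.uint8)*255
for nm,bx,z in(('tray',(205,230,262,300),8),('dock',(320,195,408,310),34)):
    b=np.zeros_like(m); x0,y0,x1,y1=bx; b[y0:y1,x0:x1]=m[y0:y1,x0:x1]
    c=max(cv2.findContours(b,0,1)[0],key=cv2.contourArea).reshape(-1,2); print(nm,rect(d,c,z))
s=cam('scene')
print('s lip',rect(s,blobs(s,(5,120,120),(22,255,255),(215,235,275,285)),45))
print('s stripe',rect(s,blobs(s,(5,120,120),(22,255,255),(345,190,390,215)),8))
E
```

```text
lip [ 460.9 -176.2   45.5  133.4  106.5]
pocket [ 549.8 -150.8  138.1   96.7   16.6]
post [ 653.1 -118.7   12.3   34.2  106. ]
stripe [460.6 235.1  87.2   8.8  76.2]
tab [527.9 217.2  38.5  12.7  76.1]
tray [527.9 217.8  93.6 149.6 165.9]
dock [ 561.7 -146.6  258.5  137.1   16.5]
s lip [ 464.9 -179.7   48.8  136.3  106.6]
s stripe [462.5 232.8  86.7  10.3  76.1]
```

>>> drive_tool(
  steps=[0, 0, 0, 0.98, 1, 0, 0, 0, 0.98, 1, 0, 0, 0, 0.98, 1, 0, 0, 0, 0.98, 1, 0, 0, 0, 0.98, 1, 0, 0, 0, 0.98, 1, 0, 0, 0, 0.98, 1, 0, 0, 0, 0.94, 1, 0.65, 0, 0, 0, 1, 0.65, 0, 0, 0, 1, 0.65, 0, 0, 0, 1],
)

```text
time_s: 1.12
position: [337.2, -545.4, 207.3]
eef_rot: [[0.97, -0.245, -0.0], [-0.245, -0.97, 0.0], [-0.0, -0.0, -1.0]]
ft_force: [0.3, -0.4, -0.2]
gripper_width: 0.998
gripper_force: 0.0
```

>>> drive_tool(
  steps=[0, -0.7, 0, 0, 1, 0, -0.7, 0, 0, 1, 0, -0.7, 0, 0, 1, 0, -0.7, 0, 0, 1, 0, -0.7, 0, 0, 1, 0, -0.7, 0, 0, 1, 0, -0.7, 0, 0, 1, 0, -0.7, 0, 0, 1, 0, -0.7, 0, 0, 1, 0, -0.7, 0, 0, 1, 0, -0.7, 0, 0, 1, 0, -0.7, 0, 0, 1],
)

```text
time_s: 2.12
position: [438.9, -136.2, 207.3]
eef_rot: [[0.97, -0.244, 0.0], [-0.244, -0.97, 0.0], [0.0, -0.0, -1.0]]
ft_force: [0.1, 0.6, -0.3]
gripper_width: 0.994
gripper_force: 0.0
```

>>> drive_tool(
  steps=[0, -0.7, 0, 0, 1, 0, -0.7, 0, 0, 1, 0, -0.7, 0, 0, 1, 0, -0.7, 0, 0, 1, 0, -0.7, 0, 0, 1, 0, -0.7, 0, 0, 1, 0, -0.7, 0, 0, 1, 0, -0.7, 0, 0, 1, 0, -0.7, 0, 0, 1, 0, -0.7, 0, 0, 1, 0, 0, 0, 0, 1, 0, 0, 0, 0, 1],
)

```text
time_s: 3.12
position: [524.2, 203.3, 206.8]
eef_rot: [[0.971, -0.24, -0.001], [-0.24, -0.971, -0.0], [-0.0, 0.0, -1.0]]
ft_force: [0.0, -0.3, -0.1]
gripper_width: 0.996
gripper_force: 0.0
```

```bash
python3 - <<'E'
from m import *
o=bot.get_obs(); print(o['time_s'],o['position'],np.round(o['eef_rot'],3),o['joint_positions'],o['ft_force'])
save(cam('wrist'),'w1.png')
E
```

```text
3.1167 [524.22110217 203.3220058  206.78419051] [[ 0.971 -0.24  -0.001]
 [-0.24  -0.971 -0.   ]
 [-0.     0.    -1.   ]] [ 2.94937531e-01  2.89872971e-01  1.53323561e+00 -9.93039007e-05
  1.31911868e+00  2.10823246e+00] [ 0.01396199 -0.28766767 -0.08313404]
```

View pics/w1.png

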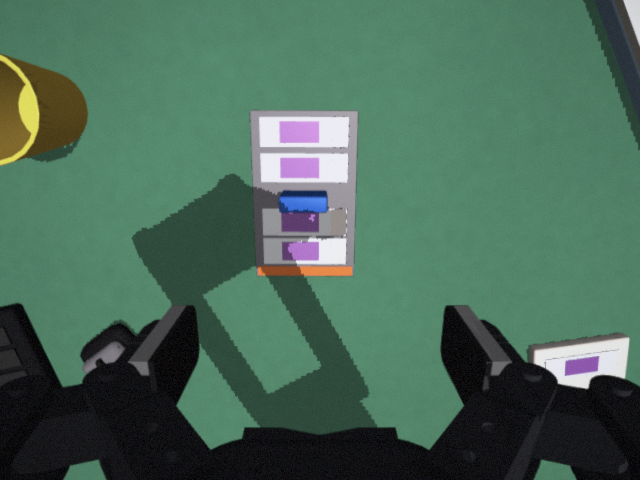

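The wrist picture shows the tray centred at about (304,192), with its blue tab at (303,202) and its nose stripe at (305,271). Tool x points up in the picture.

```bash
python3 - <<'E'
from m import *
d=cam('wrist'); o=bot.get_obs()
t=rect(d,blobs(d,(105,150,140),(125,255,255),(260,180,350,215)),40); s=rect(d,blobs(d,(5,120,120),(22,255,255),(240,255,370,285)),8)
print(t,s)
h=cv2.cvtColor(d['pixels'],cv2.COLOR_RGB2HSV)
m=((h[:,:,1]<80)|(h[:,:,0]<30)|(h[:,:,0]>95)).astype(np.uint8)*255
b=np.zeros_like(m); b[100:285,248:370]=m[100:285,248:370]
c=max(cv2.findContours(b,0,1)[0],key=cv2.contourArea).reshape(-1,2); r=rect(d,c,8); print(r)
R=o['eef_rot']
for q in(t,r): print(R.T@(np.array([q[0],q[1],0])-np.array(o['position'])), np.degrees(np.arctan2(R[1,0],R[0,0])))
E
```

```text
[529.8 215.7  38.3  12.5  75.9] [461.6 233.2  87.4   9.   75.9]
[529.2 215.9  92.9 150.9 165.9]
[  2.72112887 -16.0132403  206.81493072] -14.057411538549601
[  2.09051867 -16.06151526 206.81548909] -14.057411538549601
```

>>> drive_tool(
  steps=[0.04, -0.31, 0, 0, 1, 0, 0, 0.6, 0, 1, 0, 0, 0.6, 0, 1, 0, 0, 0.6, 0, 1, 0, 0, 0.6, 0, 1, 0, 0, 0.6, 0, 1, 0, 0, 0.3, 0, 1, 0, 0, 0.3, 0, 1, 0, 0, 0.16, 0, 1, 0, 0, 0.17, 0, 0.5, 0, 0, 0, 0, 0.3, 0, 0, 0, 0, 0.3],
)

```text
time_s: 4.22
position: [530.2, 216.0, 11.1]
eef_rot: [[0.97, -0.244, 0.0], [-0.244, -0.97, 0.0], [0.0, -0.0, -1.0]]
ft_force: [-0.5, 0.5, 0.5]
gripper_width: 0.656
gripper_force: 0.0
```

```bash
python3 - <<'E'
from m import *
d=cam('wrist'); save(d,'w2.png'); o=bot.get_obs(); print(o['position'],o['ft_force'],o['gripper_width'])
E
```

```text
[530.65718293 216.16574057  11.54032253] [0.00289935 0.14617904 0.33552083] 0.6485982669887
```

View pics/w2.png

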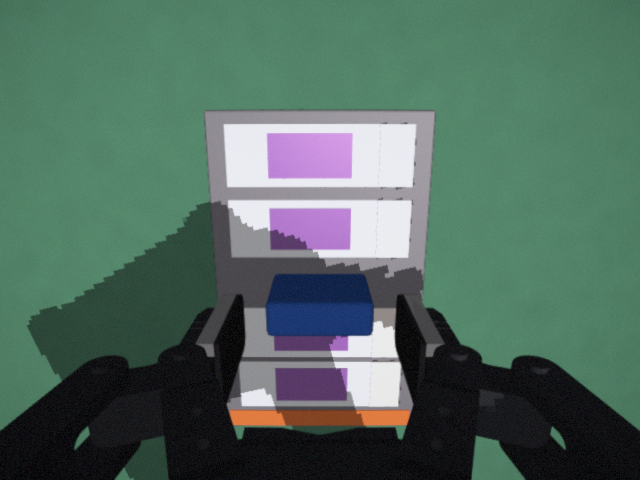

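The tab sits midway between the pads, at about (320,305), and the tray is square to the gripper. I'll close and lift.

>>> drive_tool(
  steps=[0, 0, 0, 0, -1, 0, 0, 0, 0, -1, 0, 0, 0, 0, -1, 0, 0, 0, 0, -1, 0, 0, 0, 0, -1, 0, 0, -0.1, 0, -1, 0, 0, -0.3, 0, -1, 0, 0, -0.5, 0, -1, 0, 0, -0.5, 0, -1, 0, 0, -0.5, 0, -1, 0, 0, -0.3, 0, -1, 0, 0, 0, 0, -1],
)

```text
time_s: 5.27
position: [532.6, 217.2, 125.0]
eef_rot: [[0.97, -0.243, 0.008], [-0.243, -0.97, 0.003], [0.007, -0.004, -1.0]]
ft_force: [0.7, 0.4, -1.5]
gripper_width: 0.418
gripper_force: 60.4
```

```bash
python3 - <<'E'
from m import *
d=cam('wrist'); save(d,'w3.png'); o=bot.get_obs(); print(o['position'],o['ft_force'],o['gripper_width'],o['gripper_force'])
E
```

```text
[531.33378926 216.74169381 122.96048817] [ 0.85172419  0.6947321  -3.39939678] 0.42466004518133227 60.33446788787842
```

View pics/w3.png

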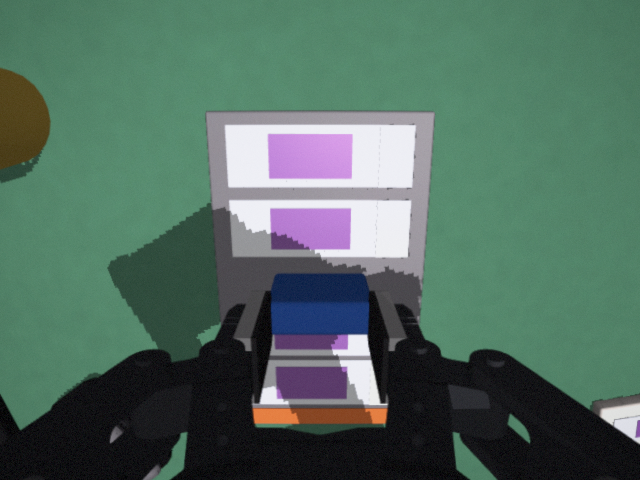

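The tray is level in the grip, with its far edge at row 111 and the nose stripe at row 415. The tool can't be tilted. So I'll carry the tray over the dock and pivot it about the pads by resting its tail on the red post.

>>> drive_tool(
  steps=[0, 0, 0, -0.87, -1, 0, 0, 0, -0.87, -1, 0, 0, 0, -0.87, -1, 0, 0, 0, -0.87, -1, 0, 0, 0, -0.87, -1, 0, 0, 0, -0.87, -1, 0, 0, 0, -0.87, -1],
)

```text
time_s: 5.9
position: [528.3, 215.7, 118.8]
eef_rot: [[0.958, 0.285, -0.004], [0.285, -0.958, -0.001], [-0.004, 0.0, -1.0]]
ft_force: [-0.1, -0.6, -1.5]
gripper_width: 0.426
gripper_force: 60.3
```

>>> drive_tool(
  steps=[-0.16, 0.3, -0.06, 0, -1, -0.16, 0.6, -0.06, 0, -1, -0.16, 0.65, -0.06, 0, -1, -0.16, 0.65, -0.06, 0, -1, -0.16, 0.65, -0.06, 0, -1, -0.16, 0.65, -0.06, 0, -1, -0.16, 0.65, -0.06, 0, -1, -0.16, 0.65, -0.06, 0, -1, -0.16, 0.65, -0.06, 0, -1, -0.16, 0.65, -0.06, 0, -1, -0.16, 0.65, -0.06, 0, -1, -0.16, 0.35, -0.06, 0, -1],
)

```text
time_s: 6.9
position: [537.4, -154.9, 155.1]
eef_rot: [[0.96, 0.28, -0.002], [0.28, -0.96, -0.001], [-0.002, 0.0, -1.0]]
ft_force: [0.0, 0.3, -1.2]
gripper_width: 0.423
gripper_force: 60.5
```

>>> drive_tool(
  steps=[0, 0, 0, 0, -1, 0, 0, 0, 0, -1, 0, 0, 0, 0, -1],
)

```text
time_s: 7.15
position: [536.6, -150.7, 155.3]
eef_rot: [[0.96, 0.281, -0.003], [0.281, -0.96, 0.002], [-0.002, -0.003, -1.0]]
ft_force: [-0.1, -0.1, -2.7]
gripper_width: 0.424
gripper_force: 60.5
```

```bash
python3 - <<'E'
from m import *
d=cam('wrist'); save(d,'w4.png'); o=bot.get_obs(); print(o['position'],np.round(o['eef_rot'],3),o['ft_force'],o['gripper_width'],o['gripper_force'])
E
```

```text
[ 536.76408402 -150.26244959  155.54069136] [[ 0.959  0.282 -0.002]
 [ 0.282 -0.959  0.002]
 [-0.002 -0.002 -1.   ]] [ 0.36808846  0.55255632 -2.37860501] 0.42286238545464044 60.51604628562927
```

View pics/w4.png

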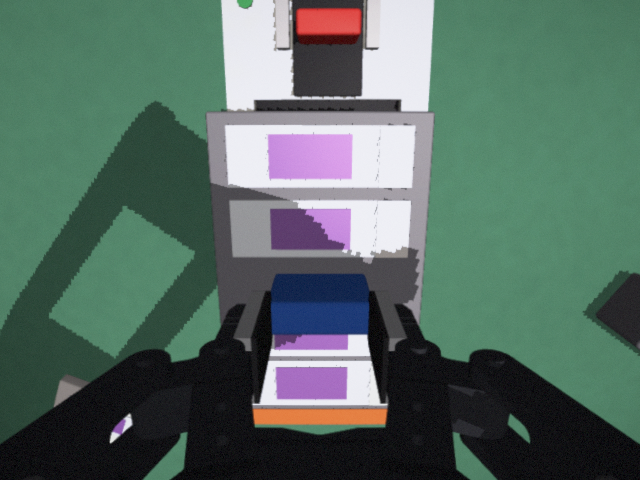

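The wrist picture shows the red post's top at (328,15), the tongue tip at row 96 (columns 293–361), and the pocket's front edge at row 100 (columns 255–400). The tray's tail edge is at row 112.

```bash
python3 - <<'E'
from m import *
d=cam('wrist'); o=bot.get_obs(); R=np.array(o['eef_rot']); P=np.array(o['position'])
T=lambda px,z:np.round((plane(d,px,z)-P)@R,1)
c=blobs(d,(0,150,150),(6,255,255),(280,0,380,45)); m=c.min(0),c.max(0); print(m, rect(d,c,74)); M=cv2.minAreaRect(c); 
print('post corners px',cv2.boxPoints(M).round(1).tolist())
pix=d['pixels'].astype(int).sum(2)
for u in(300,328,355,265,390,): print(u,[int(v) for v in pix[84:116,u]])
print('row60',[(u,int(pix[60,u])) for u in list(range(216,228))+list(range(426,440))])
print('tip',T([[293,96],[361,96]],42)); print('edge',T([[262,100],[392,100]],34)); 
print('post top',T([[297,8],[361,8],[297,33],[361,33]],74)); print('deck sides',T([[223,60],[434,60]],34)); print('tail',T([[207,112],[434,112]],155.5-(o['position'][2]-11.5)+0*1),'tail true',T([[207,112],[434,112]],P[2]-3.5))
E
```

```text
(array([297.,   9.], dtype=float32), array([361.,  34.], dtype=float32)) [ 654.7 -121.4   12.7   35.   106.4]
post corners px [[297.0, 9.0], [361.0, 9.0], [361.0, 34.0], [297.0, 34.0]]
300 [168, 165, 167, 171, 174, 161, 165, 176, 162, 170, 168, 142, 141, 375, 616, 581, 319, 182, 162, 171, 177, 172, 167, 173, 117, 78, 123, 292, 375, 456, 459, 470]
328 [181, 175, 174, 184, 182, 188, 181, 187, 179, 163, 194, 160, 243, 566, 700, 580, 290, 157, 185, 184, 196, 183, 185, 134, 104, 105, 123, 288, 380, 455, 481, 475]
355 [199, 199, 190, 191, 197, 187, 197, 191, 202, 184, 191, 175, 184, 413, 637, 587, 320, 215, 191, 192, 187, 191, 180, 197, 193, 179, 188, 299, 388, 461, 486, 486]
265 [714, 714, 714, 713, 716, 714, 716, 718, 715, 716, 716, 716, 716, 715, 710, 651, 416, 190, 158, 152, 152, 157, 150, 130, 119, 92, 118, 277, 378, 442, 452, 454]
390 [713, 716, 712, 714, 717, 711, 716, 717, 715, 714, 716, 716, 717, 715, 709, 638, 286, 183, 192, 199, 194, 197, 191, 191, 187, 191, 195, 279, 379, 454, 482, 496]
row60 [(216, 308), (217, 322), (218, 317), (219, 314), (220, 324), (221, 321), (222, 325), (223, 326), (224, 428), (225, 659), (226, 701), (227, 709), (426, 708), (427, 708), (428, 708), (429, 705), (430, 671), (431, 520), (432, 359), (433, 325), (434, 329), (435, 330), (436, 323), (437, 326), (438, 333), (439, 325)]
tip [[ 83.5 -16.5 113.7]
 [ 83.4  27.1 113.7]]
edge [[ 81.4 -37.6 121.8]
 [ 81.3  48.5 121.6]]
post top [[128.  -11.6  81.7]
 [128.   23.1  81.6]
 [115.3 -11.8  81.7]
 [115.3  23.4  81.6]]
deck sides [[106.6 -62.1 121.8]
 [106.5  74.9 121.5]]
tail [[ 74.3 -80.8 144.7]
 [ 74.   83.1 144.4]] tail true [[ 72.6 -43.8   3.5]
 [ 72.4  45.5   3.3]]
```

>>> drive_tool(
  steps=[0.4, 0.1, 0, 0, -1, 0.5, 0, 0, 0, -1, 0.22, 0, 0.2, 0, -1, 0, 0, 0.4, 0, -1, 0, 0, 0.4, 0, -1, 0, 0, 0.24, 0, -1, 0, 0, 0, 0, -1, 0, 0, 0, 0, -1],
)

```text
time_s: 7.92
position: [591.6, -139.2, 93.3]
eef_rot: [[0.959, 0.283, -0.004], [0.283, -0.959, 0.001], [-0.003, -0.002, -1.0]]
ft_force: [0.1, -0.1, -1.3]
gripper_width: 0.425
gripper_force: 60.5
```

>>> drive_tool(
  steps=[0, 0, 0.04, 0, -1, 0, 0, 0.04, 0, -1, 0, 0, 0.04, 0, -1, 0, 0, 0.04, 0, -1, 0, 0, 0.04, 0, -1, 0, 0, 0.04, 0, -1, 0, 0, 0, 0, -1],
)

```text
time_s: 8.5
position: [592.6, -140.7, 82.7]
eef_rot: [[0.96, 0.282, -0.0], [0.282, -0.96, -0.0], [-0.0, 0.0, -1.0]]
ft_force: [-0.6, -1.4, -0.0]
gripper_width: 0.421
gripper_force: 60.6
```

>>> drive_tool(
  steps=[0, 0, 0.04, 0, -1, 0, 0, 0.04, 0, -1, 0, 0, 0.04, 0, -1, 0, 0, 0.04, 0, -1, 0, 0, 0.04, 0, -1, 0, 0, 0, 0, -1],
)

```text
time_s: 9.0
position: [591.1, -141.0, 72.3]
eef_rot: [[0.959, 0.282, -0.003], [0.282, -0.959, -0.001], [-0.003, -0.0, -1.0]]
ft_force: [-5.2, -2.1, 3.9]
gripper_width: 0.415
gripper_force: 59.5
```

```bash
python3 - <<'E'
from m import *
d=cam('wrist'); save(d,'w5.png'); o=bot.get_obs(); print(o['position'],np.round(o['eef_rot'],3),o['ft_force'],o['gripper_width'],o['gripper_force'])
E
```

```text
[ 591.18006882 -140.96537966   72.41012588] [[ 0.959  0.282 -0.003]
 [ 0.282 -0.959 -0.001]
 [-0.003 -0.    -1.   ]] [-5.13345429 -1.90272697  3.81643296] 0.41572217915181203 59.47219133377075
```

View pics/w5.png

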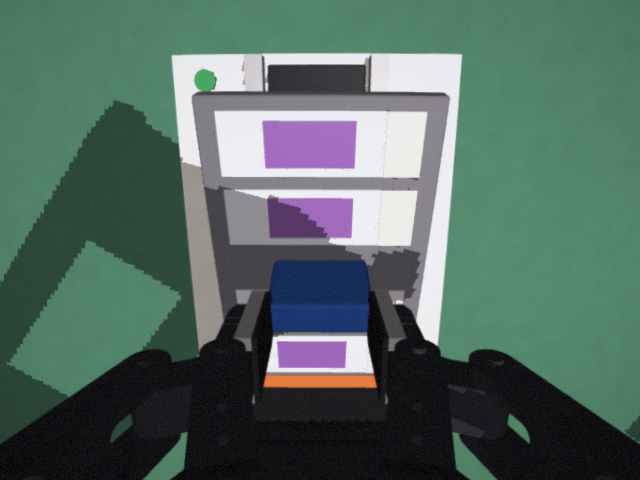

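The tray has tilted. Its tail edge now spans columns 194–448 at row 94, wider and so nearer the camera, and the stripe has moved up to row 380. Next I'll compute the tilt angle.

```bash
cat > tilt.py <<'E'
from m import *
def tilt(d,l,r,o,w=92.):
    R=np.array(o['eef_rot']);P=np.array(o['position']); c,v=rays(d,[l,r]); y=v@R[:,1]
    s=w/(y[1]-y[0]); q=[(c+s*k-P)@R for k in v]; return np.round(q,1)
E
python3 - <<'E'
from tilt import *
d=cam('wrist'); o=bot.get_obs()
print('level ref', tilt(d,[207,112],[434,112],o)); print('now',tilt(d,[193.5,94.5],[448.5,94.5],o))
E
```

```text
level ref [[ 72.9 -45.2   8.2]
 [ 72.8  46.8   8.2]]
now [[ 78.8 -45.1  -9.5]
 [ 78.7  46.9  -9.6]]
```

>>> drive_tool(
  steps=[0, 0, -0.1, 0, -1, -0.2, -0.03, 0, 0, -1, -0.3, 0, 0, 0, -1, -0.2, 0, 0, 0, -1, 0, 0, 0.1, 0, -1, 0, 0, 0.15, 0, -1, 0, 0, 0.1, 0, -1, 0, 0, 0.06, 0, -1, 0, 0, 0, 0, -1, 0, 0, 0, 0, -1],
)

```text
time_s: 9.93
position: [559.1, -148.8, 56.7]
eef_rot: [[0.959, 0.282, -0.001], [0.282, -0.959, 0.0], [-0.001, -0.001, -1.0]]
ft_force: [0.5, -0.2, -1.8]
gripper_width: 0.421
gripper_force: 63.7
```

```bash
python3 - <<'E'
from m import *
d=cam('wrist'); o=bot.get_obs(); print(o['position'],np.round(o['eef_rot'],3),o['ft_force'])
s=cam('scene'); w=d['pixels'][0:300,150:490]; c=cv2.resize(s['pixels'][225:345,205:365],None,fx=3,fy=3,interpolation=2)
W=np.zeros((360,340+480,3),np.uint8); W[:300,:340]=w; W[:,340:]=c
cv2.imwrite('pics/c6.png',cv2.resize(W,(800,351))[:,:,::-1]); cv2.imwrite('pics/w6.png',d['pixels'][:,:,::-1])
E
```

```text
[ 559.29699157 -148.87124213   56.99071839] [[ 0.959  0.282 -0.   ]
 [ 0.282 -0.959  0.   ]
 [-0.    -0.    -1.   ]] [-0.14665873  0.7941276  -1.53930703]
```

View pics/c6.png

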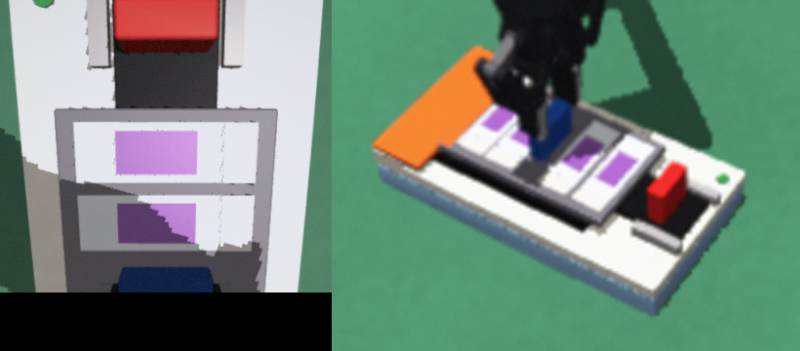

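The tail edge is back at row 112, columns 206–434, so the tray went level again after it left the post. The nose is still outside the lip. I'll tilt it again on the post and measure before and after lifting off, to learn how the grip lets it turn.

>>> drive_tool(
  steps=[0, 0, -0.4, 0, -1, 0, 0, -0.35, 0, -1, 0.35, 0, 0, 0, -1, 0.31, 0, 0, 0, -1, 0, 0, 0.1, 0, -1, 0, 0, 0.1, 0, -1, 0, 0, 0.1, 0, -1, 0, 0, 0.06, 0, -1, 0, 0, 0.06, 0, -1, 0, 0, 0.06, 0, -1, 0, 0, 0, 0, -1],
)

```text
time_s: 10.95
position: [587.7, -139.9, 69.8]
eef_rot: [[0.96, 0.281, -0.005], [0.281, -0.96, 0.0], [-0.004, -0.002, -1.0]]
ft_force: [-4.5, -3.0, 3.0]
gripper_width: 0.418
gripper_force: 59.5
```

```bash
cat >> tilt.py <<'E'
def tail(d):
    "tail's far edge: row and width, from the grey/white brightness and side columns"
    h=cv2.cvtColor(d['pixels'],cv2.COLOR_RGB2HSV).astype(int); g=d['pixels'].astype(int).sum(2)
    grey=((h[:,:,1]<60)&(g>180)&(g<480)).astype(np.uint8)
    out=[]
    for v in range(70,125):
        r=grey[v,180:460]; out.append((v,int(r.sum())))
    v=next(v for v,n in out if n>190); u=np.flatnonzero(grey[v+1,150:490])+150
    return v,int(u.min()),int(u.max())
E
python3 - <<'E'
from tilt import *
for f in('w1','w4','w5','w6'): 
    if f!='w1': print(f,tail({'pixels':cv2.imread(f'pics/{f}.png')[:,:,::-1].copy()}))
d=cam('wrist'); cv2.imwrite('pics/w7.png',d['pixels'][:,:,::-1]); o=bot.get_obs(); print(o['position'],o['ft_force'],tail(d))
E
```

```text
w4 (111, 206, 433)
w5 (92, 174, 459)
w6 (112, 206, 472)
[ 587.75155101 -139.90290884   70.0313646 ] [-5.26978104 -1.45538265  2.11450814] (90, 193, 446)
```

>>> drive_tool(
  steps=[0, 0, 0.06, 0, -1, 0, 0, 0.06, 0, -1, 0, 0, 0, 0, -1],
)

```text
time_s: 11.25
position: [587.5, -139.8, 63.7]
eef_rot: [[0.96, 0.281, -0.005], [0.281, -0.96, 0.0], [-0.005, -0.002, -1.0]]
ft_force: [-3.8, -1.5, 1.0]
gripper_width: 0.407
gripper_force: 59.6
```

```bash
python3 - <<'E'
from tilt import *
d=cam('wrist'); cv2.imwrite('pics/w8.png',d['pixels'][:,:,::-1]); o=bot.get_obs(); print(o['position'],o['ft_force'],tail(d))
E
```

```text
[ 587.81507426 -139.74643171   63.8560151 ] [-3.49012802 -2.43299754  0.60308707] (83, 186, 453)
```

>>> drive_tool(
  steps=[0, 0, -0.1, 0, -1, 0, 0, -0.1, 0, -1],
)

```text
time_s: 11.47
position: [591.1, -139.4, 74.9]
eef_rot: [[0.96, 0.281, 0.001], [0.281, -0.96, 0.001], [0.001, -0.001, -1.0]]
ft_force: [0.7, -0.3, -0.6]
gripper_width: 0.405
gripper_force: 71.9
```

```bash
python3 - <<'E'
from tilt import *
d=cam('wrist'); cv2.imwrite('pics/w9.png',d['pixels'][:,:,::-1]); o=bot.get_obs(); print(o['position'],o['ft_force'],tail(d))
E
```

```text
[ 592.15386009 -139.56054246   76.5088599 ] [-1.68151646  1.7484948   1.70628231] (94, 179, 442)
```

>>> drive_tool(
  steps=[0, 0, -0.2, 0, -1, 0, 0, 0, 0, -1],
)

```text
time_s: 11.68
position: [592.3, -140.0, 86.9]
eef_rot: [[0.959, 0.282, 0.004], [0.282, -0.959, -0.001], [0.003, 0.002, -1.0]]
ft_force: [-0.1, -1.2, -3.0]
gripper_width: 0.405
gripper_force: 81.4
```

```bash
python3 - <<'E'
from tilt import *
for i in range(6):
    d=cam('wrist'); o=bot.get_obs(); print(o['time_s'],o['position'][2],o['ft_force'],tail(d),o['gripper_width'])
E
```

```text
11.7333 86.21961501456978 [ 0.57263722  0.34764763 -2.19415125] (112, 206, 449) 0.4043728677692804
11.7833 85.65788739570293 [-0.88698639  0.2579996  -2.52790947] (111, 186, 433) 0.4032877654760655
11.8333 85.19020052064724 [ 1.20303622 -0.09851369 -2.13675537] (110, 186, 434) 0.40361922483932555
11.8833 84.88526150938948 [ 1.2890072  -0.36557143 -1.35188159] (109, 186, 434) 0.4036860512199676
11.9333 84.70190433673416 [ 0.27297439 -0.68824942 -1.26923755] (109, 186, 435) 0.4085691377408717
11.9833 84.60395019107648 [ 0.05445197  0.21583201 -1.46942759] (109, 204, 435) 0.4049961776277539
```

>>> drive_tool(
  steps=[0, 0, -0.4, 0, -1, -0.3, -0.3, 0, 0, -1, -0.4, -0.5, 0, 0, -1, -0.3, -0.6, 0, 0, -1, 0, -0.6, 0, 0, -1, 0, -0.6, 0, 0, -1, 0, -0.4, 0.3, 0, -1, 0, 0, 0.5, 0, -1, 0, 0, 0.5, 0, -1, 0, 0, 0.2, 0, -1, 0, 0, 0, 0, -1],
)

```text
time_s: 12.9
position: [497.5, -9.3, 27.2]
eef_rot: [[0.959, 0.282, -0.006], [0.282, -0.959, 0.001], [-0.006, -0.002, -1.0]]
ft_force: [-1.1, 0.3, -2.3]
gripper_width: 0.404
gripper_force: 81.5
```

```bash
python3 - <<'E'
from tilt import *
d=cam('wrist'); o=bot.get_obs(); print(o['time_s'],o['position'],o['ft_force'],tail(d),o['gripper_width'],o['gripper_force'])
E
```

```text
12.95 [498.83049356  -9.50956565  28.51549375] [-0.22672501 -0.56385928 -1.94257673] (112, 206, 433) 0.4048695397111065 81.55257409438491
```

>>> drive_tool(
  steps=[0, 0, 0.2, 0, -1, 0, 0, 0.08, 0, -1, 0, 0, 0.04, 0, -1, 0, 0, 0.02, 0, -1, 0, 0, 0, 0, -1, 0, 0, 0, 0, -1],
)

```text
time_s: 13.45
position: [500.8, -9.9, 13.3]
eef_rot: [[0.96, 0.282, 0.001], [0.282, -0.96, -0.0], [0.001, 0.0, -1.0]]
ft_force: [0.1, 0.1, -1.7]
gripper_width: 0.405
gripper_force: 81.6
```

>>> drive_tool(
  steps=[0, 0, 0.04, 0, -1, 0, 0, 0.02, 0, -1, 0, 0, 0, 0, 0.2, 0, 0, 0, 0, 0.2, 0, 0, 0, 0, 0.2, 0.13, 0, 0, 0, 0.2, 0, 0, 0, 0, 0.2, 0, 0, 0, 0, -1, 0, 0, 0, 0, -1, 0, 0, 0, 0, -1, 0, 0, 0, 0, -1],
)

```text
time_s: 14.37
position: [507.5, -8.0, 10.3]
eef_rot: [[0.959, 0.282, 0.001], [0.282, -0.959, -0.0], [0.001, 0.001, -1.0]]
ft_force: [-0.6, -0.1, 6.0]
gripper_width: 0.425
gripper_force: 59.3
```

>>> drive_tool(
  steps=[0, 0, -0.1, 0, -1, 0, 0, -0.3, 0, -1, 0, 0, -0.3, 0, -1, 0, 0, -0.3, 0, -1, 0, 0, -0.2, 0, -1, 0, 0, 0, 0, -1, 0, 0, 0, 0, -1],
)

```text
time_s: 14.95
position: [506.7, -8.0, 70.0]
eef_rot: [[0.96, 0.282, 0.001], [0.282, -0.96, -0.0], [0.001, 0.0, -1.0]]
ft_force: [-0.4, 1.1, -2.3]
gripper_width: 0.428
gripper_force: 60.2
```

```bash
python3 - <<'E'
from tilt import *
for i in range(3):
    d=cam('wrist'); o=bot.get_obs(); print(o['time_s'],o['position'],o['ft_force'],tail(d),o['gripper_width'],o['gripper_force'])
save(d,'w10.png')
E
```

```text
Traceback (most recent call last):
  File "tilt.py", line 12, in tail
    v=next(v for v,n in out if n>190); u=np.flatnonzero(grey[v+1,150:490])+150
StopIteration
```

```bash
python3 - <<'E'
from tilt import *
d=cam('wrist'); o=bot.get_obs(); print(o['time_s'],o['position'],o['ft_force'],o['gripper_width'])
save(d,'w10.png')
E
```

```text
15.05 [505.71629899  -7.90769972  69.03546518] [-0.44029952  0.9214054  -2.94046965] 0.4197042090057726
```

View pics/w10.png

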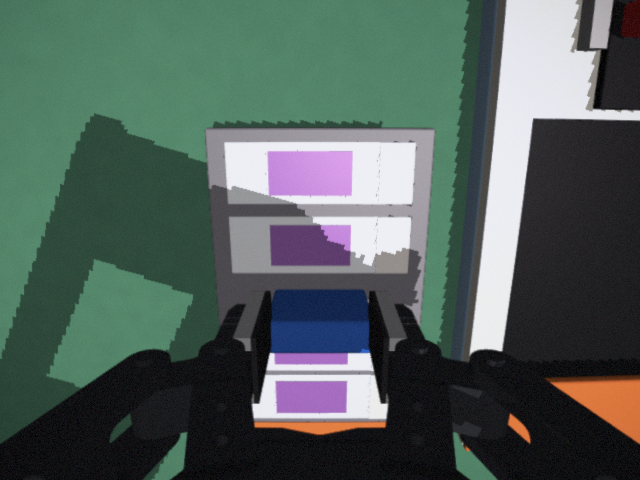

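The grip point moved 6 mm tailwards: the tab is at (320,320) and the tail at row 128. The tray still hangs level, and the fingertips probably touch the plate when it tilts. I'll regrip higher and further towards the tail, so that gravity holds the nose down.

>>> drive_tool(
  steps=[0, 0, 0.3, 0, -1, 0, 0, 0.3, 0, -1, 0, 0, 0.3, 0, -1, 0, 0, 0.16, 0, -1, 0, 0, 0.08, 0, -1, 0, 0, 0.04, 0, -1, 0, 0, 0, 0, -1],
)

```text
time_s: 15.63
position: [505.8, -7.9, 10.6]
eef_rot: [[0.959, 0.282, -0.002], [0.282, -0.959, 0.0], [-0.002, -0.001, -1.0]]
ft_force: [0.0, -0.4, -2.4]
gripper_width: 0.425
gripper_force: 60.6
```

>>> drive_tool(
  steps=[0, 0, 0, 0, 0.2, 0, 0, 0, 0, 0.2, 0, 0, 0, 0, 0.2, 0.13, 0, -0.08, 0, 0.2, 0, 0, 0, 0, 0.2, 0, 0, 0, 0, -1, 0, 0, 0, 0, -1, 0, 0, 0, 0, -1, 0, 0, 0, 0, -1],
)

```text
time_s: 16.38
position: [514.0, -6.2, 15.2]
eef_rot: [[0.96, 0.282, 0.002], [0.282, -0.96, -0.0], [0.002, 0.001, -1.0]]
ft_force: [1.3, 1.2, 1.8]
gripper_width: 0.032
gripper_force: 1.1
```

>>> drive_tool(
  steps=[0, 0, -0.1, 0, -1, 0, 0, -0.3, 0, -1, 0, 0, -0.3, 0, -1, 0, 0, -0.3, 0, -1, 0, 0, -0.2, 0, -1, 0, 0, 0, 0, -1, 0, 0, 0, 0, -1],
)

```text
time_s: 16.97
position: [512.8, -6.2, 75.2]
eef_rot: [[0.96, 0.282, 0.001], [0.282, -0.96, -0.0], [0.001, 0.0, -1.0]]
ft_force: [-0.6, 0.1, 0.1]
gripper_width: 0.003
gripper_force: 0.0
```

```bash
python3 - <<'E'
from tilt import *
d=cam('wrist'); o=bot.get_obs(); print(o['time_s'],o['position'],o['ft_force'],o['gripper_width'])
save(d,'w11.png')
E
```

```text
17.0167 [512.22323355  -6.17515495  74.51881028] [ 0.38040507  0.66884787 -0.05776052] -2.444439813221184e-05
```

View pics/w11.png

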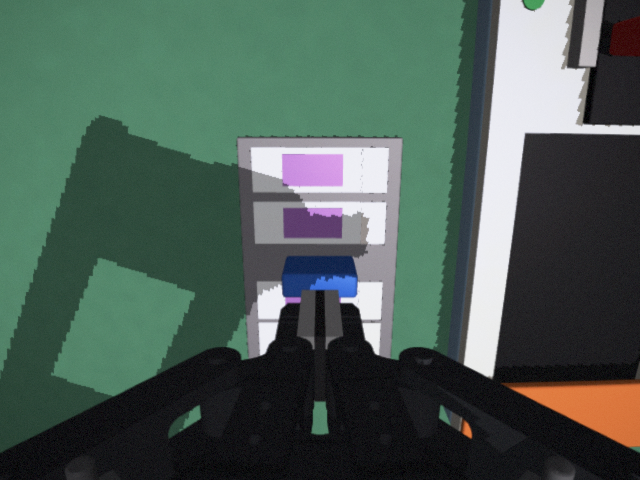

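The fingers missed the tab and shut behind it. The tab is at (320,268) and the tray lies flat, with its tail at row 137 and columns 238–401. I'll measure its pose numerically.

```bash
python3 - <<'E'
from tilt import *
d=cam('wrist'); o=bot.get_obs(); R=np.array(o['eef_rot']); P=np.array(o['position'])
T=lambda px,z:np.round((plane(d,px,z)-P)@R,1)
print(P)
print('tail',T([[237.5,137],[401.5,137]],8)); h=cv2.cvtColor(d['pixels'],cv2.COLOR_RGB2HSV)
print('tab col',[(v,h[v,320].tolist()) for v in range(252,296,2)])
print('tab row278',[(u,h[270,u].tolist()) for u in list(range(278,288))+list(range(352,362))])
print('tab far edge',T([[285,256.5],[355,256.5]],40))
print('edge of dock',T([[526,133]],34))
m=cam('top'); 
print('top tab',rect(m,blobs(m,(105,150,60),(125,255,255),(280,240,350,300)),40))
E
```

```text
[511.90489501  -6.15062444  74.12524287]
tail [[ 60.6 -44.4  66.1]
 [ 60.5  45.5  66. ]]
tab col [(252, [132, 17, 77]), (254, [120, 26, 79]), (256, [110, 170, 75]), (258, [110, 198, 76]), (260, [110, 180, 78]), (262, [111, 185, 77]), (264, [110, 204, 75]), (266, [111, 195, 76]), (268, [109, 205, 77]), (270, [111, 185, 77]), (272, [111, 198, 81]), (274, [109, 205, 103]), (276, [110, 194, 117]), (278, [110, 178, 173]), (280, [110, 175, 225]), (282, [110, 179, 222]), (284, [110, 180, 221]), (286, [110, 183, 217]), (288, [110, 188, 212]), (290, [112, 167, 78]), (292, [176, 99, 18]), (294, [105, 39, 13])]
tab row278 [(278, [141, 23, 79]), (279, [129, 22, 83]), (280, [126, 16, 79]), (281, [132, 17, 75]), (282, [131, 26, 79]), (283, [114, 119, 73]), (284, [111, 168, 76]), (285, [111, 193, 74]), (286, [111, 194, 75]), (287, [109, 227, 74]), (352, [111, 189, 77]), (353, [110, 205, 76]), (354, [109, 231, 73]), (355, [112, 174, 76]), (356, [114, 87, 88]), (357, [135, 14, 149]), (358, [135, 10, 153]), (359, [135, 10, 157]), (360, [135, 10, 159]), (361, [135, 13, 158])]
tab far edge [[  2.4 -17.2  34.1]
 [  2.4  18.6  34.1]]
edge of dock [[ 64.1 101.9  40. ]]Traceback (most recent call last):
  File "<stdin>", line 11, in <module>
  File "m.py", line 5, in blobs
    return max(cs,key=cv2.contourArea).reshape(-1,2).astype(np.float32)
           ~~~^^^^^^^^^^^^^^^^^^^^^^^^
ValueError: max() iterable argument is empty
```

>>> drive_tool(
  steps=[-0.05, 0, 0, 0, 0.3, 0, 0, 0, 0, 0.3, 0, 0, 0, 0, 0.3, 0, 0, 0.4, 0, 0.3, 0, 0, 0.4, 0, 0.3, 0, 0, 0.25, 0, 0.3, 0, 0, 0.12, 0, 0.3, 0, 0, 0, 0, 0.3, 0, 0, 0, 0, 0.3],
)

```text
time_s: 17.87
position: [510.4, -6.9, 16.2]
eef_rot: [[0.96, 0.282, -0.001], [0.282, -0.96, 0.0], [-0.001, -0.0, -1.0]]
ft_force: [-0.3, 0.1, -0.2]
gripper_width: 0.652
gripper_force: 0.0
```

```bash
python3 - <<'E'
from tilt import *
d=cam('wrist'); o=bot.get_obs(); R=np.array(o['eef_rot']); P=np.array(o['position'])
print(P,o['ft_force'],o['gripper_width'])
g=d['pixels'].astype(int).sum(2)
print([(v,int(g[v,320])) for v in range(100,145,1)])
T=lambda px,z:np.round((plane(d,px,z)-P)@R,1)
print([ (v,T([[320,v]],8)[0,0]) for v in range(110,145,5)])
E
```

```text
[510.97932585  -6.92530326  16.68984424] [-0.52728801 -0.45661886  0.10287833] 0.649498246411696
[(100, 332), (101, 321), (102, 320), (103, 322), (104, 328), (105, 331), (106, 326), (107, 326), (108, 332), (109, 328), (110, 320), (111, 331), (112, 325), (113, 323), (114, 328), (115, 330), (116, 330), (117, 325), (118, 328), (119, 324), (120, 325), (121, 335), (122, 331), (123, 323), (124, 331), (125, 335), (126, 323), (127, 327), (128, 321), (129, 334), (130, 329), (131, 331), (132, 328), (133, 331), (134, 335), (135, 332), (136, 322), (137, 214), (138, 333), (139, 400), (140, 468), (141, 476), (142, 474), (143, 474), (144, 481)]
[(110, np.float64(72.9)), (115, np.float64(71.0)), (120, np.float64(69.0)), (125, np.float64(67.0)), (130, np.float64(65.0)), (135, np.float64(63.0)), (140, np.float64(61.0))]
```

>>> drive_tool(
  steps=[-0.02, 0, 0.02, 0, 0.3, 0, 0, 0, 0, 0.3, 0, 0, 0, 0, -1, 0, 0, 0, 0, -1, 0, 0, 0, 0, -1, 0, 0, 0, 0, -1, 0, 0, 0, 0, -1],
)

```text
time_s: 18.5
position: [510.2, -7.2, 16.0]
eef_rot: [[0.96, 0.282, 0.002], [0.282, -0.96, -0.0], [0.002, 0.001, -1.0]]
ft_force: [0.6, 0.5, 4.2]
gripper_width: -0.001
gripper_force: 2.5
```

>>> drive_tool(
  steps=[0, 0, -0.06, 0, 0.3, 0, 0, 0, 0, 0.3, 0, 0, 0, 0, 0.3, 0, 0, 0, 0, 0.3, 0, 0, 0, 0, 0.3],
)

```text
time_s: 18.92
position: [509.2, -7.1, 18.1]
eef_rot: [[0.959, 0.282, -0.001], [0.282, -0.959, 0.0], [-0.001, -0.0, -1.0]]
ft_force: [-0.3, -0.3, 0.1]
gripper_width: 0.647
gripper_force: 0.0
```

```bash
cat >> tilt.py <<'E'
def tool(d,o):
    R=np.array(o['eef_rot']); P=np.array(o['position'])
    return lambda px,z:np.round((plane(d,px,z)-P)@R,1)
E
python3 - <<'E'
from tilt import *
d=cam('wrist'); o=bot.get_obs(); T=tool(d,o); print(o['position'],o['ft_force'],o['gripper_width'])
g=d['pixels'].astype(int).sum(2); h=cv2.cvtColor(d['pixels'],cv2.COLOR_RGB2HSV)
for u in (230,320,410):
    v=next(v for v in range(80,250) if g[v,u]>430 and h[v,u,1]<60); print('tail',u,v,T([[u,v-1]],8))
u=[k for k in range(150,490) if h[170,k,1]<70]; print(u[0],u[-1],T([[u[0],170],[u[-1],170]],8))
b=h[:,:,0]; m=((h[:,:,0]>104)&(h[:,:,0]<118)&(h[:,:,1]>140)).astype(np.uint8); x=cv2.connectedComponentsWithStats(m)[2]; print(x[x[:,4]>500])
E
```

```text
[509.2371078   -7.11470589  18.10325931] [ 0.21250906  0.28293912 -0.03818887] 0.6478384256698082
tail 230 137 [[ 63.2 -36.8  10.1]]
tail 320 137 [[63.   0.6 10.1]]
tail 410 137 [[63.1 38.  10.1]]
212 427 [[ 49.1 -45.2  10.1]
 [ 49.   46.   10.1]]
[[     0      0    640    480 300903]
 [   270    289    100     60   5616]]
```

>>> drive_tool(
  steps=[-0.16, 0, 0, 0, 0.3, 0, 0, 0.12, 0, 0.3, 0, 0, 0, 0, 0.3, 0, 0, 0, 0, -1, 0, 0, 0, 0, -1, 0, 0, 0, 0, -1, 0, 0, 0, 0, -1],
)

```text
time_s: 19.55
position: [501.4, -9.4, 12.6]
eef_rot: [[0.959, 0.282, -0.001], [0.282, -0.959, -0.0], [-0.001, -0.0, -1.0]]
ft_force: [-1.8, -0.0, 6.3]
gripper_width: 0.422
gripper_force: 59.4
```

>>> drive_tool(
  steps=[0, 0, -0.1, 0, -1, 0, 0, -0.4, 0, -1, 0, 0, -0.5, 0, -1, 0, 0, -0.5, 0, -1, 0, 0, -0.3, 0, -1, 0, 0, 0, 0, -1, 0, 0, 0, 0, -1],
)

```text
time_s: 20.13
position: [502.6, -9.4, 102.9]
eef_rot: [[0.959, 0.282, 0.002], [0.282, -0.959, -0.0], [0.002, 0.001, -1.0]]
ft_force: [-0.3, -0.5, -2.6]
gripper_width: 0.418
gripper_force: 60.2
```

```bash
python3 - <<'E'
from tilt import *
d=cam('wrist'); o=bot.get_obs(); P=np.array(o['position']);R=np.array(o['eef_rot']); T=tool(d,o); print(P,R[:2,0],o['ft_force'],o['gripper_width'],o['time_s'])
g=d['pixels'].astype(int).sum(2); h=cv2.cvtColor(d['pixels'],cv2.COLOR_RGB2HSV)
for u in (230,320,410):
    v=next(v for v in range(80,250) if g[v,u]>430 and h[v,u,1]<60); print('tail',u,v,T([[u,v-1]],P[2]-3.5))
D=np.array([542.2,-154.6,0]); print('dock in tool',(D-P)@R)
E
```

```text
[501.41939192  -9.3677001  101.82428736] [0.95950918 0.28167723] [-0.33251639  0.35773319 -2.0526587 ] 0.41843104460474145 20.1833
tail 230 117 [[ 72.3 -34.8   3.5]]
tail 320 116 [[72.6  1.   3.5]]
tail 410 116 [[72.6 36.8  3.5]]
dock in tool [ -1.75058931 150.85157583 101.80570679]
```

>>> drive_tool(
  steps=[0.1, 0.3, 0, 0, -1, 0.1, 0.5, 0, 0, -1, 0.1, 0.6, 0, 0, -1, 0.06, 0.6, 0, 0, -1, 0, 0.6, 0, 0, -1, 0, 0.4, 0, 0, -1, 0, 0, 0.3, 0, -1, 0, 0, 0.3, 0, -1, 0, 0, 0.2, 0, -1, 0, 0, 0, 0, -1, 0, 0, 0, 0, -1],
)

```text
time_s: 21.1
position: [560.1, -148.0, 60.6]
eef_rot: [[0.959, 0.282, -0.004], [0.282, -0.959, 0.001], [-0.003, -0.002, -1.0]]
ft_force: [-0.5, -0.9, -2.3]
gripper_width: 0.421
gripper_force: 60.4
```

```bash
cat >> tilt.py <<'E'
def report():
    d=cam('wrist'); o=bot.get_obs(); P=np.array(o['position']);R=np.array(o['eef_rot']); T=tool(d,o)
    D=np.array([542.2,-154.6,0]); q=(P-D)@R; print('t',round(o['time_s'],2),'dock x %.1f y %.1f z %.1f'%(q[0],-q[1],P[2]),'yaw %.2f'%np.degrees(np.arctan2(R[1,0],R[0,0])),'ft',np.round(np.array(o['ft_force'])@R,1)*[1,1,-1],'w',round(o['gripper_width'],3))
    h=cv2.cvtColor(d['pixels'],cv2.COLOR_RGB2HSV); g=d['pixels'].astype(int).sum(2)
    red=(((h[:,:,0]<6)|(h[:,:,0]>174))&(h[:,:,1]>150)&(h[:,:,2]>190)).astype(np.uint8); red[120:]=0
    s=cv2.connectedComponentsWithStats(red)[2][1:]
    if len(s):
        x,y,w,k,a=s[s[:,4].argmax()]; e=T([[x,y],[x+w,y],[x,y+k],[x+w,y+k]],74); print('post px',x,y,w,k,'dock x %.1f..%.1f, centre tool y %.1f -> dock y %.1f'%(e[2:,0].mean()+q[0],e[:2,0].mean()+q[0],e[:,1].mean(),-e[:,1].mean()-q[1]))
    # tray grey frame at tail: columns 214..222 and 418..426, first grey rows
    for u in (230,320,410): print(u,[int(k) for k in g[70:130:1,u]])
    return d,o,T
E
python3 -c "
from tilt import *
d,o,T=report(); save(d,'w12.png')"
```

```text
t 21.15 dock x 19.8 y 0.9 z 61.6 yaw 16.38 ft [-0.1  0.6 -2.2] w 0.419
post px 271 5 102 39 dock x 113.9..126.1, centre tool y 0.9 -> dock y 0.0
230 [693, 692, 695, 694, 695, 693, 696, 691, 694, 691, 693, 694, 690, 696, 695, 697, 698, 695, 698, 697, 693, 702, 695, 699, 697, 699, 693, 702, 698, 696, 702, 699, 700, 698, 704, 702, 697, 701, 704, 701, 700, 699, 688, 594, 382, 364, 405, 433, 428, 431, 434, 426, 419, 423, 421, 433, 429, 455, 643, 696]
320 [152, 142, 155, 138, 143, 159, 162, 151, 162, 151, 145, 150, 151, 151, 159, 153, 147, 148, 148, 152, 150, 163, 161, 154, 149, 164, 156, 153, 155, 161, 161, 156, 152, 160, 157, 159, 169, 142, 166, 156, 170, 115, 77, 116, 288, 375, 442, 451, 452, 455, 450, 453, 455, 454, 451, 456, 458, 493, 686, 705]
410 [698, 690, 694, 699, 695, 697, 697, 691, 695, 698, 696, 696, 696, 699, 701, 696, 694, 697, 699, 697, 699, 702, 698, 699, 697, 697, 699, 699, 698, 700, 700, 699, 699, 702, 699, 702, 697, 699, 700, 703, 701, 698, 700, 649, 489, 375, 439, 480, 474, 484, 471, 476, 486, 483, 489, 477, 424, 354, 538, 672]
```

>>> drive_tool(
  steps=[-0.02, 0, 0.06, 0, -1, -0.02, 0, 0.06, 0, -1, -0.01, 0, 0.06, 0, -1, -0.01, 0, 0.06, 0, -1, 0, 0, 0.06, 0, -1, 0, 0, 0.02, 0, -1, 0, 0, 0, 0, -1],
)

```text
time_s: 21.73
position: [557.8, -149.1, 46.2]
eef_rot: [[0.959, 0.282, -0.001], [0.282, -0.959, 0.0], [-0.001, -0.0, -1.0]]
ft_force: [-3.0, -1.0, 1.1]
gripper_width: 0.419
gripper_force: 59.8
```

```bash
python3 -c "
from tilt import *
d,o,T=report(); save(d,'w13.png')"
```

```text
t 21.78 dock x 16.7 y 0.9 z 46.3 yaw 16.37 ft [-2.1 -0.2  0.3] w 0.421
post px 265 0 112 27 dock x 114.0..121.7, centre tool y 0.8 -> dock y 0.0
230 [688, 687, 686, 687, 691, 686, 688, 689, 686, 689, 683, 690, 693, 688, 690, 692, 696, 695, 693, 692, 693, 692, 696, 693, 693, 695, 698, 696, 695, 696, 694, 691, 633, 332, 226, 296, 347, 389, 399, 396, 407, 392, 407, 403, 399, 393, 401, 400, 408, 514, 647, 695, 696, 695, 699, 698, 697, 697, 698, 699]
320 [144, 154, 156, 133, 145, 151, 147, 152, 156, 157, 144, 140, 149, 163, 146, 133, 139, 152, 162, 152, 156, 143, 164, 145, 155, 153, 161, 153, 149, 171, 152, 145, 161, 167, 233, 311, 371, 413, 421, 417, 416, 423, 421, 423, 422, 417, 415, 412, 426, 510, 676, 695, 702, 697, 699, 702, 699, 699, 685, 530]
410 [690, 690, 690, 691, 686, 686, 690, 690, 693, 691, 690, 689, 687, 688, 691, 691, 695, 693, 690, 688, 692, 696, 694, 696, 691, 694, 695, 693, 695, 693, 694, 692, 633, 368, 217, 260, 370, 406, 432, 431, 442, 436, 437, 438, 444, 442, 442, 433, 435, 386, 506, 664, 697, 698, 697, 697, 694, 700, 697, 697]
```

>>> drive_tool(
  steps=[-0.03, 0, 0, 0, -1, -0.03, 0, 0, 0, -1, -0.03, 0, 0, 0, -1, -0.03, 0, 0, 0, -1, -0.03, 0, 0, 0, -1, -0.03, 0, 0, 0, -1, 0, 0, 0, 0, -1],
)

```text
time_s: 22.37
position: [549.4, -151.7, 46.3]
eef_rot: [[0.96, 0.282, -0.0], [0.282, -0.96, 0.0], [-0.0, -0.0, -1.0]]
ft_force: [-0.2, -0.5, -1.2]
gripper_width: 0.417
gripper_force: 60.1
```

```bash
python3 -c "
from tilt import *
d,o,T=report(); save(d,'w14.png')"
```

```text
t 22.42 dock x 7.7 y 0.7 z 46.3 yaw 16.36 ft [-0.1 -0.  -0.9] w 0.42
230 [693, 692, 689, 690, 690, 693, 692, 689, 692, 692, 691, 691, 691, 690, 694, 693, 693, 688, 689, 692, 692, 691, 691, 690, 688, 692, 692, 693, 689, 689, 694, 693, 685, 607, 317, 227, 302, 365, 394, 409, 404, 402, 396, 400, 407, 398, 397, 409, 404, 409, 493, 635, 693, 697, 697, 693, 696, 696, 695, 700]
320 [149, 156, 150, 152, 143, 162, 160, 152, 159, 157, 151, 163, 161, 155, 159, 154, 158, 151, 155, 157, 159, 164, 160, 159, 161, 162, 162, 169, 160, 160, 158, 151, 168, 163, 165, 230, 316, 372, 408, 419, 422, 420, 421, 430, 423, 424, 420, 427, 422, 435, 563, 684, 699, 702, 696, 697, 697, 700, 700, 689]
410 [686, 686, 691, 690, 688, 689, 687, 690, 686, 690, 690, 690, 693, 688, 689, 692, 694, 692, 690, 691, 696, 694, 691, 695, 693, 694, 694, 692, 694, 697, 697, 692, 690, 690, 609, 277, 259, 359, 407, 443, 440, 445, 445, 442, 443, 433, 441, 444, 449, 446, 451, 609, 689, 696, 697, 696, 698, 696, 696, 697]
```

```bash
cat >> tilt.py <<'E'
def catch():
    for n,bx in(('top',(335,195,385,235)),('scene',(290,260,345,320))):
        s=cam(n); h=cv2.cvtColor(s['pixels'],cv2.COLOR_RGB2HSV)
        m=(((h[:,:,0]<6)|(h[:,:,0]>174))&(h[:,:,1]>150)&(h[:,:,2]>110)); v,u=np.nonzero(m[bx[1]:bx[3],bx[0]:bx[2]])
        p=plane(s,[[u.mean()+bx[0],v.mean()+bx[1]]],70)[0]; e=p[:2]-[542.2,-154.6]; a=np.radians(16.4)
        print(n,len(u),'catch dock x %.1f'%(e@[np.cos(a),np.sin(a)]))
E
python3 -c "
from tilt import *
catch()"
```

```text
top 55 catch dock x 121.1
scene 119 catch dock x 123.4
```

>>> drive_tool(
  steps=[-0.04, 0, -0.04, 0, -1, -0.04, 0, 0, 0, -1, -0.03, 0, 0, 0, -1, 0, 0, 0, 0, -1],
)

```text
time_s: 22.85
position: [543.8, -153.1, 48.1]
eef_rot: [[0.96, 0.282, -0.001], [0.282, -0.96, 0.0], [-0.001, -0.0, -1.0]]
ft_force: [-0.0, 1.0, -3.1]
gripper_width: 0.421
gripper_force: 61.1
```

```bash
python3 -c "
from tilt import *
catch();d,o,T=report(); save(d,'w15.png')"
```

```text
top 57 catch dock x 120.9
scene 119 catch dock x 123.4
t 23.0 dock x 2.0 y 1.0 z 48.0 yaw 16.36 ft [-0.7 -0.4 -3.6] w 0.42
230 [683, 687, 683, 687, 681, 684, 687, 682, 685, 687, 687, 681, 685, 682, 689, 684, 688, 691, 687, 685, 689, 688, 689, 689, 689, 689, 691, 682, 689, 690, 690, 692, 689, 683, 636, 418, 194, 140, 191, 272, 351, 386, 403, 410, 410, 399, 406, 407, 402, 402, 407, 405, 426, 564, 672, 693, 688, 690, 693, 692]
320 [146, 166, 159, 150, 158, 158, 151, 150, 167, 169, 154, 144, 148, 169, 162, 154, 172, 163, 160, 154, 122, 85, 178, 344, 467, 609, 687, 692, 694, 687, 691, 687, 688, 683, 524, 264, 97, 104, 188, 305, 376, 420, 428, 433, 425, 430, 431, 434, 424, 438, 432, 435, 450, 619, 688, 690, 696, 693, 694, 692]
410 [680, 684, 682, 687, 685, 681, 690, 684, 686, 682, 686, 684, 688, 683, 686, 684, 684, 685, 685, 686, 685, 690, 687, 692, 688, 687, 687, 687, 690, 687, 695, 690, 688, 682, 605, 283, 177, 165, 178, 259, 361, 422, 447, 458, 457, 459, 459, 454, 445, 452, 449, 453, 461, 546, 658, 688, 693, 691, 692, 694]
```

The tail is now inside the pocket edge: there is a dark gap at rows 105–108 between the deck and the tray. The nose is held under the lip and the catch is still open. I'll lower gently.

>>> drive_tool(
  steps=[0, 0, 0.03, 0, -1, 0, 0, 0.03, 0, -1, 0, 0, 0.03, 0, -1, 0, 0, 0.03, 0, -1, 0, 0, 0.03, 0, -1, 0, 0, 0.03, 0, -1, 0, 0, 0, 0, -1],
)

```text
time_s: 23.58
position: [544.3, -153.1, 39.0]
eef_rot: [[0.959, 0.282, -0.001], [0.282, -0.959, 0.0], [-0.0, -0.0, -1.0]]
ft_force: [-0.5, 0.4, -1.6]
gripper_width: 0.416
gripper_force: 62.1
```

>>> drive_tool(
  steps=[0, 0, 0.03, 0, -1, 0, 0, 0.02, 0, -1, 0, 0, 0, 0, -1, 0, 0, 0, 0, -1],
)

```text
time_s: 23.92
position: [544.6, -153.2, 36.8]
eef_rot: [[0.959, 0.282, 0.0], [0.282, -0.959, 0.0], [0.0, -0.0, -1.0]]
ft_force: [-0.5, 0.4, -1.9]
gripper_width: 0.419
gripper_force: 62.1
```

```bash
python3 -c "
from tilt import *
d,o,T=report(); save(d,'w16.png')"
```

```text
t 23.97 dock x 2.6 y 0.7 z 36.8 yaw 16.36 ft [-0.3  0.1 -1.8] w 0.421
230 [686, 686, 679, 685, 683, 684, 683, 683, 684, 683, 683, 682, 686, 687, 683, 684, 687, 687, 685, 685, 684, 685, 689, 689, 690, 691, 692, 686, 690, 689, 684, 690, 688, 689, 683, 637, 413, 180, 127, 123, 117, 124, 129, 143, 242, 337, 395, 411, 417, 415, 418, 425, 409, 413, 409, 410, 411, 440, 631, 688]
320 [150, 160, 159, 159, 163, 153, 160, 159, 150, 159, 160, 157, 156, 162, 154, 169, 157, 161, 163, 147, 122, 95, 163, 330, 444, 594, 684, 689, 695, 689, 691, 693, 693, 692, 675, 501, 234, 99, 147, 169, 165, 168, 161, 139, 277, 350, 428, 437, 445, 450, 442, 439, 448, 446, 444, 447, 447, 465, 627, 687]
410 [685, 686, 684, 688, 684, 687, 686, 684, 686, 682, 690, 689, 683, 689, 692, 687, 690, 686, 686, 687, 689, 687, 689, 688, 689, 690, 688, 685, 691, 691, 689, 688, 688, 688, 682, 600, 282, 186, 193, 184, 187, 176, 179, 184, 234, 334, 418, 455, 464, 466, 465, 472, 465, 464, 476, 466, 475, 482, 588, 674]
```

>>> drive_tool(
  steps=[0, 0, 0.02, 0, -1, 0, 0, 0, 0, -1, 0, 0, 0.01, 0, -1, 0, 0, 0, 0, -1],
)

```text
time_s: 24.3
position: [544.6, -153.2, 36.6]
eef_rot: [[0.959, 0.282, 0.001], [0.282, -0.959, -0.0], [0.001, 0.0, -1.0]]
ft_force: [-2.1, 1.0, 6.9]
gripper_width: 0.418
gripper_force: 64.5
```

>>> drive_tool(
  steps=[0, 0, 0, 0, 0.1, 0, 0, 0, 0, 0.3, 0, 0, 0, 0, 0.3, 0, 0, 0, 0, 0.3, 0, 0, -0.2, 0, 0.3, 0, 0, -0.5, 0, 0.3, 0, 0, -0.6, 0, 0.3, 0, 0, -0.6, 0, 0.3, 0, 0, -0.3, 0, 0.3, 0, 0, 0, 0, 0.3, 0, 0, 0, 0, 0.3],
)

```text
time_s: 25.22
position: [545.3, -153.5, 146.8]
eef_rot: [[0.959, 0.282, 0.003], [0.282, -0.959, -0.001], [0.003, 0.002, -1.0]]
ft_force: [-0.3, 0.1, -0.3]
gripper_width: 0.647
gripper_force: 0.0
```

```bash
python3 - <<'E'
from tilt import *
d=cam('wrist'); save(d,'w17.png'); o=bot.get_obs(); T=tool(d,o); P=np.array(o['position']); print(P,o['ft_force'],o['time_s'])
g=d['pixels'].astype(int).sum(2)
for u in(285,320,360): print(u,[(v,int(g[v,u])) for v in range(60,170,2)])
h=cv2.cvtColor(d['pixels'],cv2.COLOR_RGB2HSV)
for v in (180,230): print(v,[(u,int(g[v,u])) for u in range(200,450,3)])
catch()
E
```

```text
[ 544.20063452 -153.07498937  145.40532454] [ 0.611943    0.84933973 -0.35560307] 25.2667
285 [(60, 144), (62, 143), (64, 146), (66, 140), (68, 141), (70, 158), (72, 149), (74, 148), (76, 147), (78, 149), (80, 146), (82, 143), (84, 149), (86, 148), (88, 157), (90, 146), (92, 128), (94, 144), (96, 150), (98, 151), (100, 157), (102, 153), (104, 377), (106, 695), (108, 700), (110, 699), (112, 399), (114, 162), (116, 199), (118, 438), (120, 457), (122, 451), (124, 495), (126, 702), (128, 701), (130, 702), (132, 703), (134, 696), (136, 697), (138, 695), (140, 700), (142, 702), (144, 705), (146, 694), (148, 702), (150, 705), (152, 705), (154, 708), (156, 702), (158, 688), (160, 700), (162, 691), (164, 467), (166, 448), (168, 454)]
320 [(60, 162), (62, 161), (64, 161), (66, 161), (68, 171), (70, 158), (72, 163), (74, 161), (76, 166), (78, 154), (80, 154), (82, 153), (84, 173), (86, 175), (88, 168), (90, 164), (92, 165), (94, 163), (96, 178), (98, 169), (100, 161), (102, 148), (104, 559), (106, 690), (108, 700), (110, 694), (112, 287), (114, 166), (116, 191), (118, 445), (120, 459), (122, 46
[... 2303 characters left out ...]
290, 188), (293, 181), (296, 178), (299, 181), (302, 183), (305, 176), (308, 188), (311, 177), (314, 170), (317, 184), (320, 184), (323, 179), (326, 177), (329, 181), (332, 168), (335, 186), (338, 185), (341, 181), (344, 195), (347, 174), (350, 165), (353, 456), (356, 445), (359, 453), (362, 453), (365, 451), (368, 454), (371, 447), (374, 456), (377, 457), (380, 463), (383, 404), (386, 81), (389, 439), (392, 708), (395, 708), (398, 705), (401, 704), (404, 705), (407, 706), (410, 709), (413, 702), (416, 350), (419, 333), (422, 308), (425, 319), (428, 325), (431, 322), (434, 323), (437, 323), (440, 323), (443, 317), (446, 325), (449, 326)]
top 56 catch dock x 120.9
scene 118 catch dock x 123.5
```

The tray is down level, with the tail at row 117 just inside the deck edge at row 112. The catch is still open at about 120. Next I'll push it closed from behind with shut fingers.

>>> drive_tool(
  steps=[0.4, 0.02, 0, 0, -1, 0.6, 0, 0, 0, -1, 0.6, 0, 0, 0, -1, 0.6, 0, 0, 0, -1, 0.5, 0, 0, 0, -1, 0.25, 0, 0, 0, -1, 0, 0, 0.4, 0, -1, 0, 0, 0.5, 0, -1, 0, 0, 0.5, 0, -1, 0, 0, 0.3, 0, -1, 0, 0, 0.08, 0, -1, 0, 0, 0, 0, -1],
)

```text
time_s: 26.37
position: [684.0, -112.1, 52.9]
eef_rot: [[0.959, 0.282, -0.006], [0.282, -0.959, 0.001], [-0.006, -0.003, -1.0]]
ft_force: [0.7, -1.0, 1.2]
gripper_width: 0.006
gripper_force: 0.0
```

>>> drive_tool(
  steps=[-0.1, 0, 0, 0, -1, -0.1, 0, 0, 0, -1, -0.1, 0, 0, 0, -1, -0.06, 0, 0, 0, -1, -0.06, 0, 0, 0, -1, -0.06, 0, 0, 0, -1, 0, 0, 0, 0, -1],
)

```text
time_s: 26.95
position: [662.7, -119.6, 56.9]
eef_rot: [[0.96, 0.281, 0.0], [0.281, -0.96, -0.0], [0.0, 0.0, -1.0]]
ft_force: [-0.8, 0.4, -0.9]
gripper_width: 0.0
gripper_force: 0.0
```

```bash
python3 - <<'E'
from tilt import *
o=bot.get_obs();R=np.array(o['eef_rot']);print((np.array(o['position'])-[542.2,-154.6,0])@R,np.array(o['ft_force'])@R)
catch()
E
```

```text
[125.44582976   0.34517314 -56.8597989 ] [-0.67627905 -0.60028487  0.884524  ]
top 5 catch dock x 116.5
scene 34 catch dock x 120.4
```

>>> drive_tool(
  steps=[-0.06, 0, 0, 0, -1, -0.06, 0, 0, 0, -1, -0.06, 0, 0, 0, -1],
)

```text
time_s: 27.3
position: [654.4, -121.9, 56.2]
eef_rot: [[0.959, 0.282, -0.0], [0.282, -0.959, 0.0], [-0.0, -0.0, -1.0]]
ft_force: [-0.6, -0.2, 1.2]
gripper_width: -0.002
gripper_force: 0.0
```

>>> drive_tool(
  steps=[-0.04, 0, 0, 0, -1, -0.04, 0, 0, 0, -1],
)

```text
time_s: 27.47
position: [650.4, -123.0, 56.2]
eef_rot: [[0.96, 0.282, -0.0], [0.282, -0.96, 0.0], [-0.0, -0.0, -1.0]]
ft_force: [0.6, -0.1, 0.6]
gripper_width: 0.002
gripper_force: 0.0
```

```bash
python3 - <<'E'
from tilt import *
o=bot.get_obs();R=np.array(o['eef_rot']);print((np.array(o['position'])-[542.2,-154.6,0])@R,np.array(o['ft_force'])@R)
catch()
E
```

```text
[112.73185828   0.20205845 -56.23125835] [ 0.50559398  0.29359495 -0.55432005]
top 0 catch dock x nan
scene 64 catch dock x 121.9tilt.py:32: RuntimeWarning: Mean of empty slice.
  p=plane(s,[[u.mean()+bx[0],v.mean()+bx[1]]],70)[0]; e=p[:2]-[542.2,-154.6]; a=np.radians(16.4)
  ret = ret.dtype.type(ret / rcount)
```

```bash
python3 - <<'E'
from tilt import *
for n in('wrist','scene','top'):
    d=cam(n); h=cv2.cvtColor(d['pixels'],cv2.COLOR_RGB2HSV); m=(((h[:,:,0]<6)|(h[:,:,0]>174))&(h[:,:,1]>150)&(h[:,:,2]>40)).astype(np.uint8)
    s=cv2.connectedComponentsWithStats(m)[2][1:]; print(n,s[s[:,4]>8].tolist())
p=d['pixels']
s0=cv2.imread('pics/scene0.png')[:,:,::-1].copy(); h=cv2.cvtColor(s0,cv2.COLOR_RGB2HSV); m=(((h[:,:,0]<6)|(h[:,:,0]>174))&(h[:,:,1]>150)&(h[:,:,2]>40)).astype(np.uint8)
s=cv2.connectedComponentsWithStats(m)[2][1:]; print('scene0',s[s[:,4]>8].tolist())
# expected scene pixels of the post's box for catch at 120, 110, 100
d=cam('scene'); f=240/np.tan(np.radians(d['fov_y']/2)); K=np.array([[f,0,d['cx']],[0,f,d['cy']],[0,0,1.]]); a=np.radians(16.4)
for x in(118,120,110,105,100):
    q=[[542.2+np.cos(a)*X-np.sin(a)*Y,-154.6+np.sin(a)*X+np.cos(a)*Y,Z] for X in(x-7,x+7) for Y in(-18,18) for Z in(42,74)]
    u=cv2.projectPoints(np.array(q),np.array(d['rvec'],float),np.array(d['tvec'],float),K,np.array([d['k1'],0,0,0.]))[0][:,0]; print(x,u.min(0).round(),u.max(0).round())
E
```

```text
wrist [[272, 245, 92, 57, 4449]]
scene [[313, 281, 14, 21, 189]]
top []
scene0 [[311, 280, 14, 21, 199]]
118 [311. 278.] [325. 301.]
120 [311. 278.] [326. 301.]
110 [307. 277.] [322. 300.]
105 [305. 276.] [320. 299.]
100 [303. 275.] [318. 298.]
```

```bash
python3 - <<'E'
from tilt import *
d=cam('wrist'); f=240/np.tan(np.radians(d['fov_y']/2)); K=np.array([[f,0,d['cx']],[0,f,d['cy']],[0,0,1.]]); a=np.radians(16.4)
pr=lambda X,Y,Z:cv2.projectPoints(np.array([[542.2+np.cos(a)*X-np.sin(a)*Y,-154.6+np.sin(a)*X+np.cos(a)*Y,Z]]),np.array(d['rvec'],float),np.array(d['tvec'],float),K,np.array([d['k1'],0,0,0.]))[0][0,0].round()
for x in(120,112,105,100): print(x,'far top',pr(x+7,-18,74),pr(x+7,18,74),'far bottom',pr(x+7,18,42),'near top',pr(x-7,18,74))
h=cv2.cvtColor(d['pixels'],cv2.COLOR_RGB2HSV); print([(v,h[v,318].tolist()) for v in range(236,312,4)])
o=bot.get_obs(); R=np.array(o['eef_rot']);P=np.array(o['position'])
for z in(0,-10,-19): 
  for x in (-11,0,11):
    q=P+R@[x,0,z]; print('tool',x,z,cv2.projectPoints(q[None],np.array(d['rvec'],float),np.array(d['tvec'],float),K,np.array([d['k1'],0,0,0.]))[0][0,0].round())
print('row profiles u=318 below',[(v,d['pixels'][v,318].tolist()) for v in range(300,345,4)])
E
```

```text
120 far top [365. 272.] [270. 272.] far bottom [278. 247.] near top [272. 305.]
112 far top [364. 291.] [271. 291.] far bottom [279. 263.] near top [272. 324.]
105 far top [363. 308.] [272. 308.] far bottom [279. 277.] near top [273. 339.]
100 far top [363. 319.] [272. 319.] far bottom [280. 287.] near top [273. 350.]
[(236, [137, 74, 24]), (240, [60, 10, 25]), (244, [100, 31, 25]), (248, [179, 209, 88]), (252, [0, 191, 92]), (256, [0, 223, 87]), (260, [1, 191, 95]), (264, [1, 191, 95]), (268, [1, 195, 94]), (272, [0, 195, 137]), (276, [1, 190, 146]), (280, [1, 199, 145]), (284, [0, 195, 144]), (288, [1, 196, 142]), (292, [132, 71, 18]), (296, [128, 170, 6]), (300, [109, 227, 9]), (304, [15, 46, 22]), (308, [113, 135, 17])]
tool -11 0 [319. 310.]
tool 0 0 [319. 287.]
tool 11 0 [319. 263.]
tool -11 -10 [319. 321.]
tool 0 -10 [319. 296.]
tool 11 -10 [319. 271.]
tool -11 -19 [319. 331.]
tool 0 -19 [319. 306.]
tool 11 -19 [319. 280.]
row profiles u=318 below [(300, [1, 4, 9]), (304, [22, 20, 18]), (308, [8, 10, 17]), (312, [19, 13, 18]), (316, [21, 21, 20]), (320, [15, 15, 16]), (324, [21, 22, 17]), (328, [9, 14, 14]), (332, [13, 11, 9]), (336, [22, 24, 23]), (340, [32, 30, 32]), (344, [26, 21, 27])]
```

The post is still at dock x = 120, and its far top edge at row 272 matches that. The shut fingertips passed over its top without touching. I'll grip the post instead, at the height relative to its top that worked on the tab.

>>> drive_tool(
  steps=[0, 0, -0.4, 0, 0.3, 0, 0, -0.2, 0, 0.3, 0.13, 0, 0, 0, 0.3, 0, 0, 0, 0, 0.3, 0, 0, 0, 0, 0.3, 0, 0, 0.3, 0, 0.3, 0, 0, 0.3, 0, 0.3, 0, 0, 0.12, 0, 0.3, 0, 0, 0.06, 0, 0.3, 0, 0, 0, 0, 0.3, 0, 0, 0, 0, 0.3],
)

```text
time_s: 28.73
position: [657.2, -121.2, 47.2]
eef_rot: [[0.959, 0.282, -0.0], [0.282, -0.959, 0.0], [-0.0, -0.0, -1.0]]
ft_force: [-0.2, -0.1, 0.0]
gripper_width: 0.648
gripper_force: 0.0
```

```bash
python3 - <<'E'
from tilt import *
o=bot.get_obs();R=np.array(o['eef_rot']);print((np.array(o['position'])-[542.2,-154.6,0])@R,np.array(o['ft_force'])@R,o['gripper_width'],o['time_s'])
E
```

```text
[119.69449693   0.34500578 -47.25813777] [-0.23391432  0.02932863 -0.02314644] 0.6475899958689207 28.7333
```

>>> drive_tool(
  steps=[0, 0, 0.05, 0, 0.3, 0, 0, 0, 0, -1, 0, 0, 0, 0, -1, 0, 0, 0, 0, -1, 0, 0, 0, 0, -1, 0, 0, 0, 0, -1],
)

```text
time_s: 29.23
position: [657.1, -120.2, 45.9]
eef_rot: [[0.96, 0.282, 0.001], [0.282, -0.96, 0.001], [0.001, -0.001, -1.0]]
ft_force: [-1.4, 3.6, 5.4]
gripper_width: 0.382
gripper_force: 59.2
```

>>> drive_tool(
  steps=[-0.06, 0, 0, 0, -1, -0.06, 0, 0, 0, -1, -0.06, 0, 0, 0, -1, -0.06, 0, 0, 0, -1, -0.06, 0, 0, 0, -1, -0.06, 0, 0, 0, -1, 0, 0, 0, 0, -1],
)

```text
time_s: 29.82
position: [640.2, -125.3, 45.9]
eef_rot: [[0.96, 0.281, 0.002], [0.281, -0.96, 0.001], [0.002, -0.001, -1.0]]
ft_force: [-0.3, 4.4, 4.7]
gripper_width: 0.381
gripper_force: 59.4
```

>>> drive_tool(
  steps=[-0.04, 0, 0, 0, -1, 0, 0, 0, 0, -1],
)

```text
time_s: 29.98
position: [638.6, -125.8, 45.9]
eef_rot: [[0.96, 0.281, 0.002], [0.281, -0.96, 0.001], [0.003, -0.001, -1.0]]
ft_force: [-0.1, 4.6, 5.8]
gripper_width: 0.384
gripper_force: 59.4
```

```bash
python3 - <<'E'
from tilt import *
o=bot.get_obs();R=np.array(o['eef_rot']);print((np.array(o['position'])-[542.2,-154.6,0])@R,np.array(o['ft_force'])@R,o['gripper_width'],o['time_s'])
E
```

```text
[100.74031202  -0.54163006 -45.66009329] [ 1.23067275 -4.46715302 -5.84167554] 0.3836652319770291 29.9833
```

>>> drive_tool(
  steps=[-0.02, 0, 0, 0, -1, -0.02, 0, 0, 0, -1, 0, 0, 0, 0, -1],
)

```text
time_s: 30.23
position: [637.9, -126.0, 46.0]
eef_rot: [[0.96, 0.281, 0.004], [0.281, -0.96, 0.002], [0.005, -0.001, -1.0]]
ft_force: [2.7, 5.6, 4.3]
gripper_width: 0.382
gripper_force: 59.4
```

>>> drive_tool(
  steps=[-0.04, 0, 0, 0, -1, 0, 0, 0, 0, -1, -0.02, 0, 0, 0, -1, 0, 0, 0, 0, -1],
)

```text
time_s: 30.57
position: [637.8, -126.1, 46.1]
eef_rot: [[0.96, 0.281, 0.009], [0.281, -0.96, 0.003], [0.01, -0.0, -1.0]]
ft_force: [6.3, 8.4, 0.2]
gripper_width: 0.378
gripper_force: 59.7
```

>>> drive_tool(
  steps=[0, 0, 0, 0, 0.1, 0, 0, 0, 0, 0.3, 0, 0, 0, 0, 0.3, 0, 0, 0, 0, 0.3, 0, 0, -0.2, 0, 0.3, 0, 0, -0.5, 0, 0.3, 0, 0, -0.6, 0, 0.3, 0, 0, -0.6, 0, 0.3, -0.5, 0, 0, 0, 0.3, -0.5, 0, 0, 0, 0.3, -0.5, 0, 0, 0, 0.3, -0.5, 0, 0, 0, 0.3],
)

```text
time_s: 31.57
position: [536.1, -156.9, 140.9]
eef_rot: [[0.959, 0.282, 0.001], [0.282, -0.959, -0.001], [0.001, 0.001, -1.0]]
ft_force: [-0.6, 0.3, -0.1]
gripper_width: 0.647
gripper_force: 0.0
```

```bash
python3 - <<'E'
from tilt import *
d=cam('wrist'); o=bot.get_obs();R=np.array(o['eef_rot']);P=np.array(o['position']);T=tool(d,o); q=((P-[542.2,-154.6,0])@R); print(q,o['ft_force'],o['gripper_width'],o['time_s'])
h=cv2.cvtColor(d['pixels'],cv2.COLOR_RGB2HSV); m=(((h[:,:,0]<6)|(h[:,:,0]>174))&(h[:,:,1]>150)&(h[:,:,2]>40)).astype(np.uint8)
s=cv2.connectedComponentsWithStats(m)[2][1:]; s=s[s[:,4]>100]; print(s.tolist())
for x,y,w,k,a in s: print('far bottom dock x',T([[x+w/2,y]],42)[0,0]+q[0],'near top',T([[x+w/2,y+k]],74)[0,0]+q[0])
g=d['pixels'].astype(int).sum(2)
for u in(270,320,375): print(u,[(v,int(g[v,u])) for v in range(60,190,3)])
for v in(100,130,160): print(v,'z32->dock x %.1f, z42 -> %.1f'%(T([[320,v]],32)[0,0]+q[0],T([[320,v]],42)[0,0]+q[0]))
s=cam('scene'); h=cv2.cvtColor(s['pixels'],cv2.COLOR_RGB2HSV); m=(((h[:,:,0]<6)|(h[:,:,0]>174))&(h[:,:,1]>150)&(h[:,:,2]>40)).astype(np.uint8)
k=cv2.connectedComponentsWithStats(m)[2][1:]; print('scene',k[k[:,4]>50].tolist())
E
```

```text
[ -13.35590925   -1.03119922 -140.22365835] [-5.3142308   0.1680669  -1.20875901] 0.650462852974065 31.6167
[[283, 33, 69, 35, 2260]]
far bottom dock x 112.14409074573915 near top 88.94409074573915
270 [(60, 699), (63, 697), (66, 700), (69, 699), (72, 697), (75, 699), (78, 699), (81, 702), (84, 702), (87, 705), (90, 706), (93, 703), (96, 576), (99, 176), (102, 354), (105, 453), (108, 451), (111, 652), (114, 705), (117, 704), (120, 709), (123, 708), (126, 705), (129, 708), (132, 702), (135, 706), (138, 707), (141, 710), (144, 706), (147, 706), (150, 629), (153, 446), (156, 451), (159, 647), (162, 706), (165, 697), (168, 519), (171, 446), (174, 442), (177, 448), (180, 444), (183, 440), (186, 438), (189, 451)]
320 [(60, 296), (63, 133), (66, 97), (69, 147), (72, 159), (75, 170), (78, 166), (81, 157), (84, 157), (87, 168), (90, 168), (93, 170), (96, 165), (99, 174), (102, 167), (105, 161), (108, 168), (111, 173), (114, 173), (117, 169), (120, 224), (123, 531), (126, 589), (129, 591), (132, 589), (135, 586), (138, 590), (141, 583), (144, 644), (147, 708), (150, 626), (153, 465), (156, 471), (159, 649), (162, 677), (165, 590), (168, 577), (171, 579), (174, 570), (177, 574), (180, 573), (183, 565), (186, 570), (189, 577)]
375 [(60, 700), (63, 699), (66, 699), (69, 701), (72, 700), (75, 700), (78, 701), (81, 697), (84, 702), (87, 700), (90, 704), (93, 703), (96, 554), (99, 202), (102, 361), (105, 484), (108, 500), (111, 662), (114, 703), (117, 706), (120, 707), (123, 704), (126, 706), (129, 704), (132, 706), (135, 709), (138, 707), (141, 705), (144, 706), (147, 708), (150, 643), (153, 494), (156, 485), (159, 620), (162, 690), (165, 690), (168, 691), (171, 686), (174, 676), (177, 632), (180, 655), (183, 601), (186, 568), (189, 558)]
100 z32->dock x 74.5, z42 -> 74.1
130 z32->dock x 56.0, z42 -> 56.2
160 z32->dock x 36.8, z42 -> 37.7
scene [[304, 277, 15, 21, 202]]
```

>>> drive_tool(
  steps=[0, 0, -0.5, 0, 0.3, 0, 0, -0.3, 0, 0.3, 0, 0, 0, 0, 0.3, 0, 0, 0, 0, 0.3, 0, 0, 0, 0, 0.3],
)

```text
time_s: 32.08
position: [537.1, -156.3, 179.6]
eef_rot: [[0.959, 0.282, -0.0], [0.282, -0.959, 0.0], [-0.0, -0.0, -1.0]]
ft_force: [-0.7, 0.0, -0.7]
gripper_width: 0.648
gripper_force: 0.0
```

```bash
python3 -c "
from workcell import bot
print(bot.job_done())"
```

```text
the job is handed in; nothing more can be done
None
```

I handed the job in at about 32 s with the tray flat in the pocket and its nose under the lip, the catch fully home (tongue tip measured at dock x ≈ 62 mm) and the arm clear; no verdict came back.

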